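# Empty the evidence pot into the examination tray

## Robot

A 6-joint arm with a two-finger parallel gripper is mounted at the origin on the work surface. World frame = base frame: x ahead of the robot, y to its left, z up, the work surface at z = 0. Lengths are in m, angles in rad, forces in N, time in s.
With the tool pointing down it reaches from about 0.25 to 0.8 m from the base axis. Payload 8.5 kg.
Tool frame: the origin (TCP) lies on the centre line of the jaws, within the pads' length; the fingertips stand 14 mm ahead of it and the grasp point (between the pads) lies 5 mm behind it; z points along the fingers, y is the line along which they close (so a half turn about z gives the same grasp; the last joint's range is limited). The gripper opens to 85 mm and grips with 20 to 120 N. Pads are 22 mm wide; open, the fingers measure 114 mm over their backs; the gripper's body (76 mm by 85 mm) begins 54 mm behind the grasp point. The pads swing forward as they close: fully open they stand 13 mm farther back than shut.
Start: joints at [-1.332, 0.238, -0.013, 1.319, 0, 1.571], TCP at [0.124, -0.51, 0.245] pointing down, gripper open.
Joint ranges: [-2.66, 2.66], [-1.03, 1.9], [-1.14, 1.46], [-1.82, 2.27], [-1.45, 1.34], [-3.14, 3.14]. Speed limits (rad/s): [2.22, 2.22, 2.79, 3.14, 3.14, 3.14].

## Interface

Orientations are given as a 3x3 rotation matrix whose columns are the frame's x, y, z axes.
In Python, from workcell import * gives the robot as it stands.
- The arm moves only by the tool move_arm, never from a script. Its argument "commands" is a list of rows, each a list of 3 entries, a list of its own where there are three numbers: the opening, from -1 (shut) to 1 (fully open), then the shift along the tool's x, y, z in m, then the turn, a rotation vector about the tool's x, y, z in rad. A call has 1 to 10 rows; each row is the pose to reach, as a shift and turn from the pose commanded when the call began, along the tool's axes at that moment; what a row does not reach only later rows make up. A row lasts 1/10 s, in which the tool goes at most 50 mm and 8.59 degrees, less where a joint would pass 70% of its speed; a pose out of reach is approached as far as the arm can. A call with a gripper value outside its range is refused whole. The fingers move at their own pace and stop on an object; the grip force is fixed at half the most. Time passes only in rows, so rows that repeat a pose let the fingers close. It gives the time, the measured TCP pose, the force, the opening and the grip force at its end, in the units of the state.
- state(): the state, without advancing time (a new reading comes with each control period).
- capture(name): name is "scene" or "side" or "wrist"; returns the picture (384x512x3 uint8, red, green, blue); there is no depth.
- calibration(name): a dict with "vfov" (degrees; the focal length in pixels is half the picture's height over the tangent of half this angle, whatever the lens; pixels are square), "cx", "cy" (the principal point, pixels), "R" (3x3) and "t" (3): a world point X has camera coordinates R X + t; the wrist camera has in their place "tool_from_camera" (4x4, takes a point from camera to tool coordinates, whose origin is the TCP and whose axes are the flange's). Camera axes: x right, y down, z forward; pixel columns grow to the right and rows downward; lengths in m; the calibration is good to about 2 mm. A picture is of the moment at which its call begins: read the wrist's pose just before it. calibration takes no time and is no camera call.
- hand_in(): hands the job in; it is judged then, once.
Trained networks look in the newest picture that a camera, given by its name, has taken for a name from the list of things; names that differ only in an ending like _2 or _b are one class to them, and where a whole thing is asked for, a point or a joint stands for the part that bears it (a point fixed in the world has none). Each returns a list of dicts, best first, with "score" (0 to 1); they miss things now and then, are a little off and sometimes report something else, mostly with a low value. They report only what shows in the picture. A call takes as long as a camera call.
- recognise(camera, query): "bbox" ([left, top, right, bottom] in pixels, round what is visible of it).
The state is a dict: "t": time; "joints": joint angles; "qvel": joint speeds; "joint_efforts": joint torques, N m; "ee_pos": TCP position; "tool_rot": TCP orientation; "contact_force": force on the tool from outside, world axes, zero at the start; "torque": the same for the moment, N m; "width": finger opening in m; "finger_force": force on a finger pad.
Only numpy, scipy, OpenCV 4.12 (cv2) and the standard library are available. Lean on these libraries where they do the work, as an engineer would, in place of code of your own. Each camera call takes 0.05 s, during which the arm holds its last target. There are 200 camera calls.

## Task

The white sample pot on the evidence bench hangs in a tipping stand and is held upright by a spring latch. Press the pedal down to its stop to free the pot, without ramming it, tip the pot by its red bar right over to its stop until all four brass pieces have fallen into the black tray and lie still, then swing the pot back upright until the latch catches and holds it by itself. Leave the green jar, the tape roll and the bottle where they stand.

Things in the scene. Friction and masses are not known exactly. Their poses are not given: they have to be found in the camera images.
- stand: Fixed grey tipping stand, 405 mm long. Origin on the bench under the pot's hinge axis; its x axis points from the pot to the tray (the side the pot empties to), z up. Base plate 400 x 150 x 8 mm; two cheek plates, 50 mm wide in x, at y = +-64 mm, up to z = 153 mm, carry the pot between them.
- pot_hinge (a point): Centre of the pot's hinge axis, 130 mm above the stand's origin, midway between the cheeks. The axis runs along the stand's y. Axes as the stand's.
- pot (a joint): Tilt of the pot, rad: about 0.015 upright and latched; grows as it tips to the tray; stop at 2.4 (mouth down). Unlatched, a spring draws it to 0.5 to 0.7, from both sides: hold it over (0.45 N m at the stop). To latch it, push it back through 0 (up to 0.6 N m while the hook snaps over) to the stop at -0.06; let go, it settles at 0.015.
- bar (a point): Middle of the red round bar that tips the pot: 12 mm thick, 94 mm clear along the stand's y between two 10 mm arms; turns with the pot about the hinge. From the hinge it lies at 110 mm x (sin b, 0, cos b) in the stand's axes, b = tilt - 1.222 rad: upright 103 mm behind (-x) and 38 mm above, at the stop 102 mm in front and 42 mm above.
- pot_mouth (a point): Centre of the pot's mouth, in the plane of the rim; z axis out of the pot, y along the hinge. Pot: white plastic, 84 mm outside and 76 mm inside diameter, 110 mm tall, when upright its rim is 60 mm above and its underside 50 mm below the hinge.
- pedal (a joint): Pedal angle, rad: 0 = up (sprung), 0.30 = down on its stop. It carries the hook that holds the pot: about 3 N on the pad starts it, 5 N brings it to the stop; the pot is let go near 0.2. The pedal dips by itself while the pot is pushed home.
- pedal_pad (a point): Centre of the top of the pedal's pad: yellow plastic, 50 mm (stand's x) x 60 mm (stand's y), 63 mm above the bench when up, about 38 mm lower when down. It lies 192 mm behind the hinge (stand's x = -192 mm) and its pivot is 130 mm in front of it and 33 mm lower.
- tray_floor (a point): Centre of the inner floor of the black tray fixed to the stand, 12 mm above the bench, 87 mm in front of the hinge; axes as the stand's. Inside 202 mm (x) x 172 mm (y), walls 34 mm high above the floor.
- piece0: Brass lock piece, six-sided, 19 mm across, 18 mm tall, tapered top; starts inside the pot. Origin: centre of its underside, own z along its height.
- piece1: Brass lock piece, six-sided, 19 mm across, 16 mm tall; starts inside the pot. Origin: centre of its underside, own z along its height.
- piece2: Brass lock piece, six-sided, 19 mm across, 18 mm tall, tapered top; starts inside the pot. Origin: centre of its underside, own z along its height.
- piece3: Brass lock piece, six-sided, 19 mm across, 16 mm tall; starts inside the pot. Origin: centre of its underside, own z along its height.
- jar_green: Bystander: closed jar, green with black lid, 66 mm diameter, 62 mm tall, loose. Origin: centre of its underside.
- tape_roll: Bystander: roll of amber tape lying flat, 90 mm outside, 60 mm inside diameter, 45 mm tall, loose. Origin: centre of its underside.
- bottle: Bystander: small brown bottle with a pointed nozzle, 48 mm diameter, 98 mm tall, loose. Origin: centre of its underside.

How it is judged:
On the way, in this order (a step that is already met when the one before it is completed fails the run):
1. the pedal is pressed down to its stop (above 0.27 of 0.30 rad) (value of joint pedal above 0.27 rad), for 0.05 s.
2. the pot is tipped over to its stop (above 2.2 of 2.4 rad) (value of joint pot above 2.2 rad), for 0.2 s.
At the end, for the whole second after the job is handed in: All four brass pieces lie at rest (below 30 mm/s) inside the tray, on its floor or on one another (origin under 45 mm above the floor); the pot stands upright, held by the latch (tilt -0.05 to 0.06 rad, not moving), with the pedal up (below 0.04 rad) (x of piece0 in the frame of tray_floor between -0.103 and 0.103 m and y of piece0 in the frame of tray_floor between -0.088 and 0.088 m and z of piece0 in the frame of tray_floor between -0.01 and 0.045 m and linear speed of each of piece0, piece1, piece2, piece3 below 0.03 m/s and x of piece1 in the frame of tray_floor between -0.103 and 0.103 m and y of piece1 in the frame of tray_floor between -0.088 and 0.088 m and z of piece1 in the frame of tray_floor between -0.01 and 0.045 m and x of piece2 in the frame of tray_floor between -0.103 and 0.103 m and y of piece2 in the frame of tray_floor between -0.088 and 0.088 m and z of piece2 in the frame of tray_floor between -0.01 and 0.045 m and x of piece3 in the frame of tray_floor between -0.103 and 0.103 m and y of piece3 in the frame of tray_floor between -0.088 and 0.088 m and z of piece3 in the frame of tray_floor between -0.01 and 0.045 m and value of joint pot between -0.05 and 0.06 rad and velocity of joint pot below 0.05 rad/s and value of joint pedal below 0.04 rad); the robot touches nothing.
It fails at once if jar_green pushed more than 30 mm from its place or tipped (distance of jar_green from where it was at the start of the episode above 0.03 m or angle between jar_green's own z axis and vertical above 0.35 rad).
It fails at once if tape_roll pushed more than 30 mm from its place or tipped (distance of tape_roll from where it was at the start of the episode above 0.03 m or angle between tape_roll's own z axis and vertical above 0.35 rad).
It fails at once if bottle pushed more than 30 mm from its place or tipped (distance of bottle from where it was at the start of the episode above 0.03 m or angle between bottle's own z axis and vertical above 0.35 rad).
It fails at once if the pedal is rammed: more than 60 N on it (contact force between any of the arm, the fingers and pedal above 60 N).
It also fails if it takes over 61 s, if anything falls off the work surface, if the arm or the gripper's body presses on something with over 40 N, if the wrist force passes 120 N, or if a joint passes its speed limit or range.

## Working session

There is one attempt and no reset: what is moved stays moved. The work goes in short steps, Python scripts to look and compute and a tool call to move; the robot and the scene stay as the last step left them, time stands still between calls to the robot, and variables do not carry over. Pictures are saved under pics/ and viewed, at most 10 in all, crops included, and the job is handed in when it is done.

Besides the shell and the picture viewer there is one more tool, called after ">>>" by a JSON object that holds its "method" and its "body", one argument or row to a line. move_arm: Moves the arm, as the interface text tells. Its arguments: {"type":"object","properties":{"commands":{"type":"array"}},"required":["commands"]}

```bash
mkdir -p pics
python3 - <<'E'
from workcell import *
import cv2, numpy as np
for c in ["scene","side"]:
    im=capture(c); cv2.imwrite(f"pics/{c}0.png",im[:,:,::-1])
    k=calibration(c); print(c,k)
    for q in ["stand","pot","bar","pedal","pedal_pad","tray_floor","jar_green","tape_roll","bottle"]:
        try: print(q,[(np.round(d['bbox']).tolist(),round(d['score'],2)) for d in recognise(c,q)[:2]])
        except Exception as e: print(q,e)
s=state(); print(s['t'],s['ee_pos'],s['tool_rot'],s['width'])
E
```

```text
scene {'vfov': 56.72293837238779, 'cx': 256.0955393939456, 'cy': 196.68263160246494, 'R': array([[-0.23380222,  0.97228302,  0.00149766],
       [ 0.69634764,  0.16852341, -0.69763875],
       [-0.67855471, -0.16206659, -0.71644814]]), 't': array([ 0.06556724, -0.35444849,  1.44085373])}
stand [([200.0, 139.0, 345.0, 251.0], 0.56)]
pot [([228.0, 134.0, 288.0, 193.0], 0.74)]
bar [([230.0, 136.0, 286.0, 196.0], 0.62)]
pedal [([208.0, 157.0, 252.0, 187.0], 0.68), ([185.0, 194.0, 206.0, 228.0], 0.27)]
pedal_pad [([209.0, 155.0, 252.0, 187.0], 0.56)]
tray_floor [([197.0, 137.0, 341.0, 248.0], 0.6), ([208.0, 159.0, 252.0, 188.0], 0.26)]
jar_green [([180.0, 196.0, 206.0, 229.0], 0.58)]
tape_roll [([345.0, 213.0, 378.0, 246.0], 0.76)]
bottle [([243.0, 223.0, 264.0, 251.0], 0.66)]
side {'vfov': 46.515091770292486, 'cx': 256.43021473482827, 'cy': 190.07362402694957, 'R': array([[ 0.97289216, -0.23125668,  0.00109269],
       [-0.15814122, -0.66872963, -0.72649297],
       [ 0.16873707,  0.70662651, -0.68717303]]), 't': array([-0.56997633,  0.24791065,  0.93752469])}
stand [([163.0, 160.0, 258.0, 316.0], 0.92)]
pot [([177.0, 160.0, 239.0, 230.0], 0.62), ([163.0, 161.0, 260.0, 314.0], 0.57)]
bar [([178.0, 161.0, 240.0, 231.0], 0.64)]
pedal [([182.0, 220.0, 216.0, 294.0], 0.76)]
pedal_pad [([183.0, 221.0, 214.0, 297.0], 0.89), ([264.0, 268.0, 296.0, 305.0], 0.66)]
tray_floor [([161.0, 163.0, 263.0, 319.0], 0.58)]
jar_green [([266.0, 265.0, 296.0, 308.0], 0.97)]
tape_roll [([204.0, 140.0, 237.0, 166.0], 0.91)]
bottle [([274.0, 201.0, 290.0, 234.0], 0.92)]
1.0 [ 0.12414999 -0.51002625  0.24526351] [[ 9.71633686e-01  2.36490966e-01 -6.08132988e-05]
 [ 2.36490973e-01 -9.71633669e-01  1.82564543e-04]
 [-1.59133836e-05 -1.91767656e-04 -9.99999981e-01]] 0.08558803174693733
```

Run:
```python
import cv2, numpy as np
a=cv2.imread("pics/scene0.png")[120:270,170:390]; b=cv2.imread("pics/side0.png")[135:325,150:310]
a=cv2.resize(a,None,fx=3.6,fy=3.6,interpolation=cv2.INTER_CUBIC); cv2.imwrite("pics/a.png",a)
b=cv2.resize(b,None,fx=3,fy=3,interpolation=cv2.INTER_CUBIC); cv2.imwrite("pics/b.png",b)
```

```text
(no output)
```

View pics/a.png

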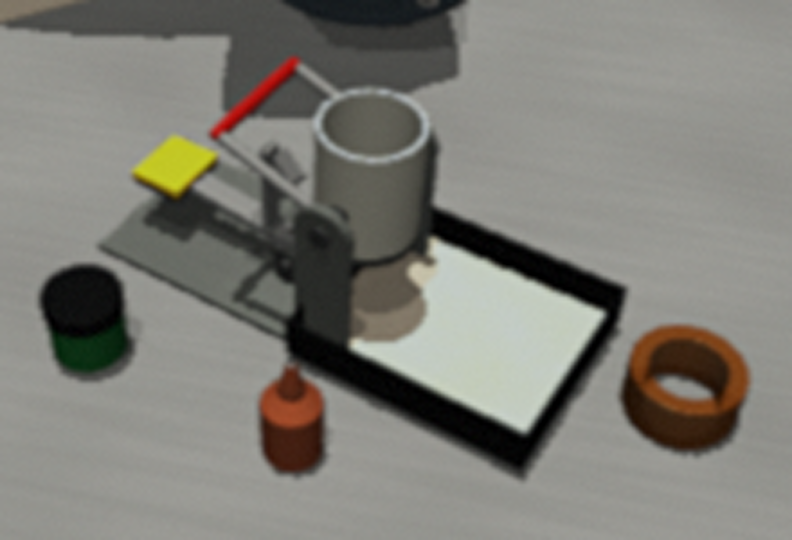

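View pics/b.png

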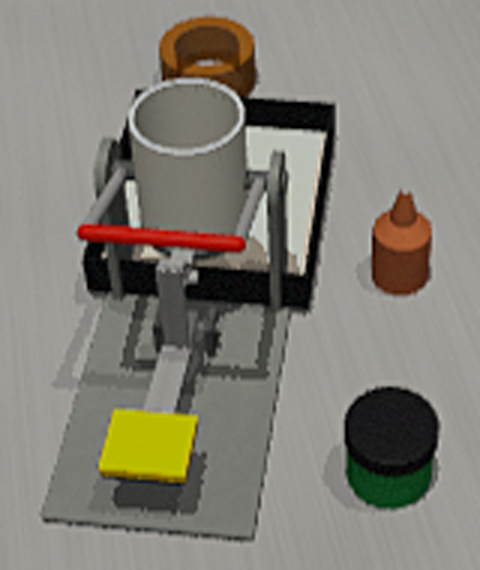

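The views show the pot upright with the red bar behind it on the pedal side, and the tray on the far side. The jar and bottle stand off the stand's +x-facing left side, and the tape roll is past the tray. I'll fit the stand pose from the picked points: bar ends, pad corners and rim centre.

```bash
cat > h.py <<'E'
from workcell import *
import numpy as np
from scipy.optimize import least_squares
def proj(c,X):
    k=calibration(c); f=192/np.tan(np.radians(k['vfov']/2))
    p=np.atleast_2d(X)@k['R'].T+k['t']
    return p[:,:2]/p[:,2:]*f+[k['cx'],k['cy']]
def world(p,P):
    x,y,a=p; P=np.atleast_2d(P); c,s=np.cos(a),np.sin(a)
    return np.c_[x+c*P[:,0]-s*P[:,1], y+s*P[:,0]+c*P[:,1], P[:,2]]
E
python3 - <<'E'
from h import *
# side order: camera looks along +x stand; left in image = +y
side=np.array([[83,231],[242,244],[187,117],[113,409],[197,413],[191,474],[101,472]])/3+[150,135]
scene=np.array([[297,62],[213,134],[371,125],[217,157],[174,195],[133,173],[176,136]])/3.6+[170,120]
bx=-.103
P=np.array([[bx,.052,.168],[bx,-.052,.168],[0,0,.19],[-.167,.03,.063],[-.167,-.03,.063],[-.217,-.03,.063],[-.217,.03,.063]])
best=None
for a in np.arange(-3,3.1,1):
    r=least_squares(lambda p:np.r_[(proj("scene",world(p,P))-scene).ravel(),(proj("side",world(p,P))-side).ravel()],[.4,-.3,a],loss='soft_l1')
    if best is None or r.cost<best.cost: best=r
p=best.x; print(p,best.cost)
print(np.round(proj("scene",world(p,P))-scene,1).tolist()); print(np.round(proj("side",world(p,P))-side,1).tolist())
print('tray corner',np.round(proj("scene",world(p,[[.188,.086,.012],[.188,-.086,.012]])).tolist()), [(612,315),(527,432)])
for n,q in dict(hinge=[0,0,.13],bar=[bx,0,.168],pad=[-.192,0,.063],tray=[.087,0,.012]).items(): print(n,world(p,q))
for n,h,c in [("jar_green",.031,[(193,212.5),(281,286.5)]),("tape_roll",.022,[(361.5,229.5),(220.5,153)]),("bottle",.049,[(253.5,237),(282,217.5)])]:
    r=least_squares(lambda q:np.r_[proj("scene",[[q[0],q[1],h]])[0]-c[0],proj("side",[[q[0],q[1],h]])[0]-c[1]],[.4,-.3])
    print(n,r.x,r.cost)
E
```

```text
[0.51119346 0.09960516 1.239686  ] 11.416733794800246
[[-1.9, 0.6], [0.5, -0.0], [-0.7, -1.2], [-0.3, -1.5], [0.1, -1.2], [-1.5, -1.0], [-1.7, -1.2]]
[[1.4, 0.4], [-0.9, -0.3], [-0.2, -1.3], [0.8, -1.3], [1.3, -0.3], [-0.8, -0.2], [-0.3, -2.0]]
tray corner [[340. 207.]
 [314. 247.]] [(612, 315), (527, 432)]
hinge [[0.51119346 0.09960516 0.13      ]]
bar [[0.47770885 0.00219992 0.168     ]]
pad [[ 0.44877555 -0.08196578  0.063     ]]
tray [[0.53947657 0.18187949 0.012     ]]
jar_green [ 0.6164978  -0.10774244] 9.355085490721
tape_roll [0.56931051 0.36905756] 0.4702149178820985
bottle [0.67270841 0.07958047] 33.03471139435006
```

```bash
cat >> h.py <<'E'
p0=np.array([0.5112,0.0996,1.2397])
from scipy.spatial.transform import Rotation as Ro
def to(sx,sy,z,tilt=0):
    "shift/turn in present tool axes to TCP at stand (sx,sy,z); tilt>0 leans the tool's top to +x"
    s=state(); R=np.array(s['tool_rot']); T=world(p0,[[sx,sy,z]])[0]
    c,q=np.cos(p0[2]),np.sin(p0[2]); xs=np.array([c,q,0]);ys=np.array([-q,c,0])
    Rt=Ro.from_rotvec(ys*tilt).as_matrix()@np.c_[-ys,-xs,[0,0,-1]]
    return np.round(R.T@(T-s['ee_pos']),4).tolist(), np.round(Ro.from_matrix(R.T@Rt).as_rotvec(),3).tolist()
def where():
    s=state(); d=np.array(s['ee_pos'])-[p0[0],p0[1],0]; c,q=np.cos(p0[2]),np.sin(p0[2])
    return round(s['t'],2),np.round([c*d[0]+q*d[1],-q*d[0]+c*d[1],d[2]],4).tolist(),np.round(s['contact_force'],1).tolist(),round(s['width'],4),np.round(s['qvel'],2).tolist()
E
python3 -c "
from h import *
print(to(-.197,0,.15),where())"
```

```text
([0.414, -0.3349, 0.0953], [-0.0, 0.0, 0.57]) (1.0, [-0.7023, 0.1679, 0.2453], [0.1, 0.7, 1.1], 0.0856, [0.0, -0.0, 0.0, -0.0, -0.0, -0.0])
```

>>> {"method": "move_arm", "body": {
  "commands": [
    [-1,[0.414,-0.335,0.095],[0,0,0.57]],
    [-1,[0.414,-0.335,0.095],[0,0,0.57]],
    [-1,[0.414,-0.335,0.095],[0,0,0.57]],
    [-1,[0.414,-0.335,0.095],[0,0,0.57]],
    [-1,[0.414,-0.335,0.095],[0,0,0.57]],
    [-1,[0.414,-0.335,0.095],[0,0,0.57]],
    [-1,[0.414,-0.335,0.095],[0,0,0.57]],
    [-1,[0.414,-0.335,0.095],[0,0,0.57]],
    [-1,[0.414,-0.335,0.095],[0,0,0.57]],
    [-1,[0.414,-0.335,0.095],[0,0,0.57]]
  ]
}}

```text
t: 2.0
ee_pos: [0.4122, -0.135, 0.1604]
tool_rot: [[0.949, -0.315, 0.002], [-0.315, -0.949, 0.004], [0.001, -0.005, -1.0]]
contact_force: [0.7, -0.5, 0.2]
width: 0.0
finger_force: 0.0
```

```bash
python3 -c "
from h import *
print(to(-.197,0,.09),where())"
```

```text
([0.018, -0.0565, 0.0707], [-0.005, -0.001, 0.011]) (2.0, [-0.254, 0.0174, 0.1604], [0.7, -0.5, 0.2], 0.0, [0.93, 0.31, 0.13, -0.19, 0.04, 0.05])
```

>>> {"method": "move_arm", "body": {
  "commands": [
    [-1,[0.016,-0.045,0.03],[0,0,0.01]],
    [-1,[0.016,-0.045,0.05],[0,0,0.01]],
    [-1,[0.016,-0.045,0.05],[0,0,0.01]],
    [-1,[0.016,-0.045,0.05],[0,0,0.01]]
  ]
}}

```text
t: 2.4
ee_pos: [0.4321, -0.1258, 0.1109]
tool_rot: [[0.955, -0.295, 0.006], [-0.295, -0.955, 0.026], [-0.002, -0.027, -1.0]]
contact_force: [0.4, -0.0, 0.6]
width: 0.0005
finger_force: 0.0
```

```bash
python3 -c "
from h import *
print(to(-.197,0,.075),where())
import cv2
im=capture('scene')[110:230,180:340];im2=capture('side')[150:330,140:310]
im=cv2.resize(im,None,fx=2.4,fy=2.4);im2=cv2.resize(im2,(340,360))
im=cv2.copyMakeBorder(im,0,72,0,0,cv2.BORDER_CONSTANT)
cv2.imwrite('pics/c.png',np.hstack([im,im2])[:,:,::-1])"
```

```text
([0.0029, -0.0408, 0.037], [-0.027, 0.002, 0.031]) (2.4, [-0.2388, 0.0015, 0.1109], [0.4, -0.0, 0.6], 0.0005, [-0.01, -0.02, 0.02, 0.01, 0.0, -0.0])
```

View pics/c.png

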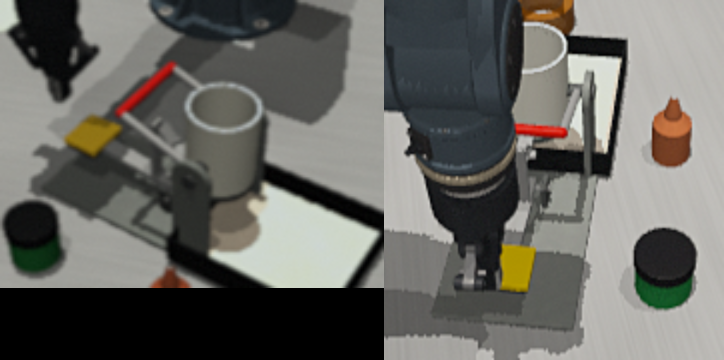

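>>> {"method": "move_arm", "body": {
  "commands": [
    [-1,[0.003,-0.041,0.0],[-0.027,0,0.031]],
    [-1,[0.003,-0.041,0.012],[-0.027,0,0.031]],
    [-1,[0.003,-0.041,0.012],[-0.027,0,0.031]]
  ]
}}

```text
t: 2.8
ee_pos: [0.4377, -0.1207, 0.0998]
tool_rot: [[0.959, -0.282, 0.007], [-0.282, -0.959, 0.027], [-0.001, -0.028, -1.0]]
contact_force: [-0.1, 0.2, -0.2]
width: 0.0002
finger_force: 0.0
```

```bash
python3 -c "
from h import *
print(to(-.197,0,.075),where())"
```

```text
([-0.0005, -0.0346, 0.0258], [-0.028, 0.002, 0.045]) (2.8, [-0.2322, -0.0021, 0.0998], [-0.1, 0.2, -0.2], 0.0002, [-0.0, -0.01, 0.01, 0.03, -0.0, 0.0])
```

```bash
python3 -c "
from h import *
s=state()
for k in ('joints','joint_efforts','contact_force','torque','qvel'): print(k,np.round(s[k],3))"
```

```text
joints [-0.287  0.221 -0.436  0.915  0.028  3.141]
joint_efforts [  0.074 -46.977  29.609  -0.767   0.126  -0.   ]
contact_force [-0.098  0.243 -0.219]
torque [ 0.032  0.039 -0.01 ]
qvel [-0.002 -0.009  0.013  0.029 -0.002  0.001]
```

>>> {"method": "move_arm", "body": {
  "commands": [
    [-1,[0,0,-0.02],[0,0,-0.15]],
    [-1,[0,0,-0.02],[0,0,-0.3]],
    [-1,[0,0,-0.02],[0,0,-0.45]],
    [-1,[0,0,-0.02],[0,0,-0.6]],
    [-1,[0,0,-0.02],[0,0,-0.75]],
    [-1,[0,0,-0.02],[0,0,-0.9]],
    [-1,[0,0,-0.02],[0,0,-1.05]],
    [-1,[0,0,-0.02],[0,0,-1.2]],
    [-1,[0,0,-0.02],[0,0,-1.35]],
    [-1,[0,0,-0.02],[0,0,-1.5]]
  ]
}}

```text
t: 3.8
ee_pos: [0.4378, -0.1214, 0.1207]
tool_rot: [[0.344, 0.939, 0.007], [0.939, -0.344, 0.027], [0.028, -0.002, -1.0]]
contact_force: [-0.6, 0.2, 0.5]
width: -0.0001
finger_force: 0.0
```

```bash
sed -i 's/np.c_\[-ys,-xs,/np.c_[ys,xs,/' h.py; python3 -c "
from h import *
print(to(-.197,0,.1),where())"
```

```text
([0.0352, -0.0031, 0.0217], [0.02, -0.024, -1.591]) (3.8, [-0.2329, -0.0024, 0.1207], [-0.6, 0.2, 0.5], -0.0001, [-0.0, -0.0, 0.0, 0.0, 0.0, -1.49])
```

>>> {"method": "move_arm", "body": {
  "commands": [
    [-1,[0.035,-0.003,0.02],[0,0,-0.15]],
    [-1,[0.035,-0.003,0.02],[0,0,-0.3]],
    [-1,[0.035,-0.003,0.02],[0,0,-0.45]],
    [-1,[0.035,-0.003,0.02],[0,0,-0.6]],
    [-1,[0.035,-0.003,0.02],[0,0,-0.75]],
    [-1,[0.035,-0.003,0.02],[0,0,-0.9]],
    [-1,[0.035,-0.003,0.02],[0,0,-1.05]],
    [-1,[0.035,-0.003,0.02],[0,0,-1.2]],
    [-1,[0.035,-0.003,0.02],[0.01,-0.01,-1.4]],
    [-1,[0.035,-0.003,0.02],[0.02,-0.024,-1.52]]
  ]
}}

```text
t: 4.8
ee_pos: [0.4474, -0.0872, 0.1017]
tool_rot: [[-0.912, 0.411, -0.001], [0.411, 0.912, 0.002], [0.001, 0.002, -1.0]]
contact_force: [-0.1, -0.3, -0.1]
width: -0.0002
finger_force: 0.0
```

```bash
python3 -c "
from h import *
print(to(-.197,0,.08),where())"
```

```text
([0.0004, 0.0003, 0.0217], [0.002, -0.001, -0.092]) (4.8, [-0.1974, -0.0004, 0.1017], [-0.1, -0.3, -0.1], -0.0002, [0.11, -0.0, 0.0, 0.0, -0.17, -1.37])
```

>>> {"method": "move_arm", "body": {
  "commands": [
    [-1,[0,0,0.015],[0,0,-0.05]],
    [-1,[0,0,0.022],[0,0,-0.05]],
    [-1,[0,0,0.027],[0,0,-0.05]],
    [-1,[0,0,0.032],[0,0,-0.05]],
    [-1,[0,0,0.037],[0,0,-0.05]],
    [-1,[0,0,0.042],[0,0,-0.05]],
    [-1,[0,0,0.047],[0,0,-0.05]],
    [-1,[0,0,0.052],[0,0,-0.05]],
    [-1,[0,0,0.055],[0,0,-0.05]],
    [-1,[0,0,0.055],[0,0,-0.05]]
  ]
}}

```text
t: 5.8
ee_pos: [0.4471, -0.0868, 0.0454]
tool_rot: [[-0.929, 0.37, -0.002], [0.37, 0.929, 0.002], [0.002, 0.002, -1.0]]
contact_force: [-0.6, -4.3, 3.5]
width: 0.0002
finger_force: 2.3
```

```bash
python3 -c "
from h import *
print(to(-.197,0,.04),where())"
```

```text
([-0.0, 0.0002, 0.0054], [0.002, -0.002, -0.048]) (5.8, [-0.1972, 0.0, 0.0454], [-0.6, -4.3, 3.5], 0.0002, [0.0, -0.01, 0.01, 0.01, 0.0, -0.0])
```

>>> {"method": "move_arm", "body": {
  "commands": [
    [-1,[0,0,0.002],[0,0,0]],
    [-1,[0,0,0.004],[0,0,0]],
    [-1,[0,0,0.005],[0,0,0]],
    [-1,[0,0,0.006],[0,0,0]],
    [-1,[0,0,0.006],[0,0,0]]
  ]
}}

```text
t: 6.3
ee_pos: [0.4471, -0.0868, 0.0397]
tool_rot: [[-0.929, 0.37, -0.001], [0.37, 0.929, 0.002], [0.002, 0.002, -1.0]]
contact_force: [-0.2, -5.4, 3.7]
width: -0.0001
finger_force: 2.5
```

```bash
python3 -c "
from h import *
print(where())
import cv2
im2=capture('scene')[110:230,180:340]
cv2.imwrite('pics/d.png',cv2.resize(im2,None,fx=3,fy=3)[:,:,::-1])"
```

```text
(6.3, [-0.1971, 0.0, 0.0397], [-0.2, -5.4, 3.7], -0.0001, [-0.0, -0.0, 0.0, 0.0, -0.0, 0.0])
```

View pics/d.png

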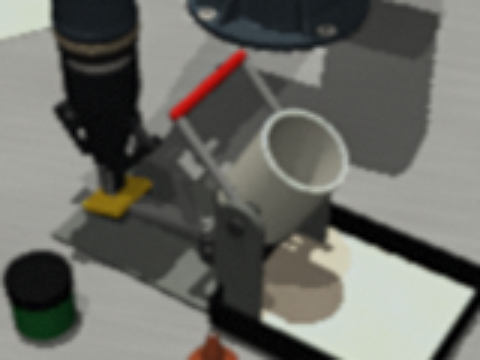

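The pot has let go and swung to about 0.6 (bar at ~(208,85), mouth leaning to the tray). The pad isn't clearly on its stop yet, so I'll keep pressing.

>>> {"method": "move_arm", "body": {
  "commands": [
    [-1,[0,0,0.001],[0,0,0]],
    [-1,[0,0,0.002],[0,0,0]],
    [-1,[0,0,0.003],[0,0,0]]
  ]
}}

```text
t: 6.65
ee_pos: [0.4474, -0.0867, 0.0375]
tool_rot: [[-0.929, 0.37, -0.0], [0.37, 0.929, 0.002], [0.001, 0.002, -1.0]]
contact_force: [-5.4, -4.5, 28.0]
width: -0.0
finger_force: 14.1
```

>>> {"method": "move_arm", "body": {
  "commands": [
    [-1,[0,0,0],[0,0,0]],
    [-1,[0,0,-0.015],[0,0,0]],
    [-1,[0,0,-0.045],[0,0,0]],
    [-1,[0,0,-0.09],[0,0,0]],
    [-0.4,[0,0,-0.14],[0,0,-0.05]],
    [-0.4,[0,0,-0.19],[0,0,-0.05]],
    [-0.4,[0,0,-0.24],[0,0,-0.05]],
    [-0.4,[0,0,-0.25],[0,0,-0.05]]
  ]
}}

```text
t: 7.45
ee_pos: [0.4489, -0.0868, 0.2916]
tool_rot: [[-0.947, 0.323, 0.006], [0.323, 0.947, 0.003], [-0.004, 0.005, -1.0]]
contact_force: [1.1, -0.9, -0.6]
width: 0.026
finger_force: 0.0
```

Run:
```python
from h import *
import cv2
pts={}
for c in ("scene","side"):
    im=capture(c).astype(int); m=(im[...,0]>110)&(im[...,1]<50)&(im[...,2]<50)
    n,l,st,ce=cv2.connectedComponentsWithStats(m.astype(np.uint8)); i=1+np.argmax(st[1:,4]); pts[c]=ce[i]; print(c,st[i],ce[i])
    cv2.imwrite(f'pics/e_{c}.png',im[:,:,::-1])
for t in np.arange(.3,.9,.1):
    b=t-1.222; X=world(p0,[[.11*np.sin(b),0,.13+.11*np.cos(b)]])
    print(round(t,1),[np.round(proj(c,X)[0]-pts[c],1) for c in pts])
for t in (.5,.6,.7):
    b=t-1.222; print(t,[round(.11*np.sin(b),3),round(.13+.11*np.cos(b),3)])
print(to(-.07,.022,.28),where())
```

```text
scene [237 127  25  22  96] [249.23958333 137.5625    ]
side [197 186  36   8 146] [214.26027397 189.47945205]
0.3 [array([-4.4,  3.2]), array([-9.7,  9.4])]
0.4 [array([-2.3,  1.5]), array([-9.4,  3.9])]
0.5 [array([0.1, 0.1]), array([-9. , -1.5])]
0.6 [array([ 2.8, -0.9]), array([-8.5, -6.9])]
0.7 [array([ 5.7, -1.6]), array([ -7.9, -12.2])]
0.8 [array([ 8.9, -2. ]), array([ -7.2, -17.2])]
0.9 [array([12.2, -2. ]), array([ -6.4, -22. ])]
0.5 [np.float64(-0.073), np.float64(0.213)]
0.6 [np.float64(-0.064), np.float64(0.219)]
0.7 [np.float64(-0.055), np.float64(0.225)]
([0.0226, 0.1269, 0.0085], [0.004, 0.0, 0.003]) (7.55, [-0.1968, -0.001, 0.288], [0.5, 0.2, -0.5], 0.0256, [-0.0, 0.03, -0.08, -0.04, -0.0, 0.0])[ WARN:0@1.972] global loadsave.cpp:1063 imwrite_ Unsupported depth image for selected encoder is fallbacked to CV_8U.
```

>>> {"method": "move_arm", "body": {
  "commands": [
    [-0.35,[0.022,0.05,0.0],[0,0,0]],
    [-0.35,[0.022,0.1,0.0],[0,0,0]],
    [-0.35,[0.022,0.124,0.0],[0,0,0]],
    [-0.35,[0.022,0.124,0.01],[0,0,0]],
    [-0.35,[0.022,0.124,0.01],[0,0,0]]
  ]
}}

```text
t: 8.05
ee_pos: [0.4651, 0.0378, 0.2739]
tool_rot: [[-0.947, 0.321, -0.007], [0.321, 0.947, 0.003], [0.007, 0.0, -1.0]]
contact_force: [0.1, 0.6, -0.7]
width: 0.0276
finger_force: 0.0
```

Run:
```python
from h import *
import cv2
print(to(-.073,.022,.208),where())
a=capture('scene')[90:240,190:350];b=capture('side')[110:260,150:310]
cv2.imwrite('pics/f.png',cv2.resize(np.hstack([a,b]),None,fx=2.5,fy=2.5)[:,:,::-1])
```

```text
([-0.002, 0.0004, 0.0659], [0.0, -0.007, 0.004]) (8.05, [-0.0735, 0.0235, 0.2739], [0.1, 0.6, -0.7], 0.0276, [-0.03, -0.02, 0.03, 0.03, -0.0, -0.01])
```

View pics/f.png

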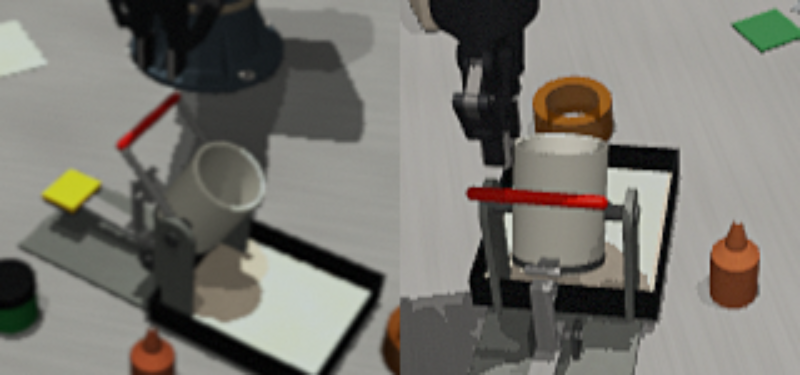

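>>> {"method": "move_arm", "body": {
  "commands": [
    [-0.35,[-0.004,0,0.02],[0,0,0]],
    [-0.35,[-0.004,0,0.035],[0,0,0]],
    [-0.35,[-0.004,0,0.045],[0,0,0]],
    [-0.35,[-0.004,0,0.055],[0,0,0]],
    [-0.35,[-0.004,0,0.065],[0,0,0]],
    [-0.35,[-0.004,0,0.065],[0,0,0]]
  ]
}}

```text
t: 8.75
ee_pos: [0.4697, 0.0358, 0.2109]
tool_rot: [[-0.946, 0.323, -0.003], [0.323, 0.946, 0.002], [0.004, 0.001, -1.0]]
contact_force: [0.7, 0.6, 0.3]
width: 0.0278
finger_force: 0.0
```

Run:
```python
from h import *
import cv2
print(where())
pts={}
for c in ("scene","side"):
    im=capture(c).astype(int); m=(im[...,0]>110)&(im[...,1]<50)&(im[...,2]<50)
    n,l,st,ce=cv2.connectedComponentsWithStats(m.astype(np.uint8)); print(c,[x.tolist() for x in st[1:] if x[4]>8])
for t in (.4,.5,.6):
    b=t-1.222; X=world(p0,[[.11*np.sin(b),y,.13+.11*np.cos(b)] for y in (-.047,.047)])
    print(t,[np.round(proj(c,X)).tolist() for c in ("scene","side")])
a=capture('scene')[90:240,190:350];b=capture('side')[110:260,150:310]
cv2.imwrite('pics/g.png',cv2.resize(np.hstack([a,b]),None,fx=2.5,fy=2.5,interpolation=cv2.INTER_CUBIC)[:,:,::-1])
```

```text
(8.75, [-0.0739, 0.0185, 0.2109], [0.7, 0.6, 0.3], 0.0278, [0.0, -0.01, 0.03, 0.03, 0.0, -0.0])
scene [[89, 145, 9, 5, 13]]
side [[178, 185, 4, 5, 10], [200, 187, 33, 7, 138]]
0.4 [[[237.0, 148.0], [256.0, 130.0]], [[228.0, 195.0], [182.0, 192.0]]]
0.5 [[[239.0, 147.0], [259.0, 129.0]], [[229.0, 190.0], [182.0, 186.0]]]
0.6 [[[242.0, 146.0], [261.0, 128.0]], [[229.0, 184.0], [183.0, 181.0]]]
```

View pics/g.png

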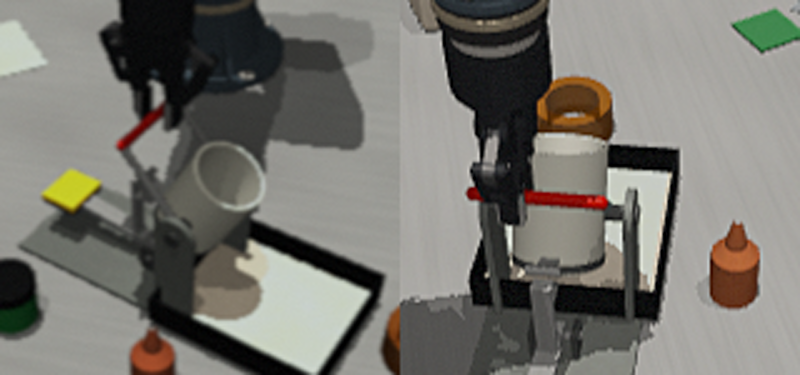

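>>> {"method": "move_arm", "body": {
  "commands": [
    [-0.35,[0,0.015,-0.005],[0,0,0]],
    [-0.35,[0,0.026,-0.01],[0,0,0]],
    [-0.35,[0,0.037,-0.014],[0,0,0]],
    [-0.35,[0,0.048,-0.018],[0,0,0]],
    [-0.35,[0,0.058,-0.021],[0,0,0]],
    [-0.35,[0,0.069,-0.023],[0,0,0]],
    [-0.35,[0,0.08,-0.024],[0,0,0]],
    [-0.35,[0,0.091,-0.024],[0,0,0]],
    [-0.35,[0,0.101,-0.022],[0,0,0]],
    [-0.35,[0,0.101,-0.022],[0,0,0]]
  ]
}}

```text
t: 9.95
ee_pos: [0.5031, 0.1327, 0.2335]
tool_rot: [[-0.947, 0.322, -0.002], [0.322, 0.947, 0.003], [0.003, 0.002, -1.0]]
contact_force: [1.1, -1.5, 2.0]
width: 0.0277
finger_force: 1.0
```

Run:
```python
from h import *
print(where())
for t in (1.4,1.5,1.6,1.7,1.8,1.9,2.0,2.1,2.2,2.3,2.4):
    b=t-1.222; print(t,to(.11*np.sin(b)+.008,.019,.125+.11*np.cos(b)))
```

```text
(9.95, [0.0287, 0.0184, 0.2335], [1.1, -1.5, 2.0], 0.0277, [-0.02, -0.01, -0.01, 0.01, -0.01, -0.02])
1.4 ([0.0006, -0.0012, 0.0003], [0.002, -0.003, 0.003])
1.5 ([0.0006, 0.0095, 0.0028], [0.002, -0.003, 0.003])
1.6 ([0.0005, 0.0199, 0.0064], [0.002, -0.003, 0.003])
1.7 ([0.0005, 0.0299, 0.0109], [0.002, -0.003, 0.003])
1.8 ([0.0004, 0.0394, 0.0165], [0.002, -0.003, 0.003])
1.9 ([0.0004, 0.0483, 0.023], [0.002, -0.003, 0.003])
2.0 ([0.0004, 0.0565, 0.0303], [0.002, -0.003, 0.003])
2.1 ([0.0003, 0.0639, 0.0384], [0.002, -0.003, 0.003])
2.2 ([0.0003, 0.0705, 0.0472], [0.002, -0.003, 0.003])
2.3 ([0.0002, 0.0762, 0.0567], [0.002, -0.003, 0.003])
2.4 ([0.0002, 0.0808, 0.0666], [0.002, -0.003, 0.003])
```

>>> {"method": "move_arm", "body": {
  "commands": [
    [-0.35,[0,0.01,0.003],[0,0,0]],
    [-0.35,[0,0.02,0.006],[0,0,0]],
    [-0.35,[0,0.025,0.0085],[0,0,0]],
    [-0.35,[0,0.03,0.011],[0,0,0]],
    [-0.35,[0,0.035,0.0135],[0,0,0]],
    [-0.35,[0,0.0395,0.0165],[0,0,0]],
    [-0.35,[0,0.044,0.02],[0,0,0]],
    [-0.35,[0,0.0485,0.023],[0,0,0]],
    [-0.35,[0,0.0525,0.0265],[0,0,0]],
    [-0.35,[0,0.0565,0.03],[0,0,0]]
  ]
}}

```text
t: 10.95
ee_pos: [0.5212, 0.1853, 0.204]
tool_rot: [[-0.946, 0.323, -0.001], [0.323, 0.946, 0.002], [0.002, 0.002, -1.0]]
contact_force: [-0.5, -3.9, 3.2]
width: 0.0276
finger_force: 1.7
```

>>> {"method": "move_arm", "body": {
  "commands": [
    [-0.35,[0,0.004,0.004],[0,0,0]],
    [-0.35,[0,0.0075,0.008],[0,0,0]],
    [-0.35,[0,0.011,0.0125],[0,0,0]],
    [-0.35,[0,0.014,0.017],[0,0,0]],
    [-0.35,[0,0.017,0.0215],[0,0,0]],
    [-0.35,[0,0.02,0.0265],[0,0,0]],
    [-0.35,[0,0.022,0.031],[0,0,0]],
    [-0.35,[0,0.025,0.036],[0,0,0]],
    [-0.35,[0,0.027,0.037],[0,0,0]],
    [-0.35,[0,0.027,0.037],[0,0,0]]
  ]
}}

```text
t: 11.95
ee_pos: [0.5293, 0.2095, 0.1662]
tool_rot: [[-0.946, 0.324, -0.003], [0.324, 0.946, -0.001], [0.003, -0.002, -1.0]]
contact_force: [-0.9, -10.6, -0.8]
width: 0.0277
finger_force: 5.0
```

Run:
```python
from h import *
import cv2
print(where())
for c in ("scene","side"):
    capture(c)
    print(c,[[(np.round(d['bbox']).tolist(),round(d['score'],2)) for d in recognise(c,'piece%d'%i)] for i in (0,1)])
a=capture('scene')[110:260,200:360];b=capture('side')[110:260,150:310]
cv2.imwrite('pics/i.png',cv2.resize(np.hstack([a,b]),None,fx=2.5,fy=2.5,interpolation=cv2.INTER_CUBIC)[:,:,::-1])
```

```text
(11.95, [0.1098, 0.0186, 0.1662], [-0.9, -10.6, -0.8], 0.0277, [-0.0, -0.0, 0.0, 0.0, 0.0, -0.0])
scene [[], []]
side [[([231.0, 202.0, 237.0, 217.0], 0.39)], [([231.0, 202.0, 237.0, 217.0], 0.39)]]
```

View pics/i.png

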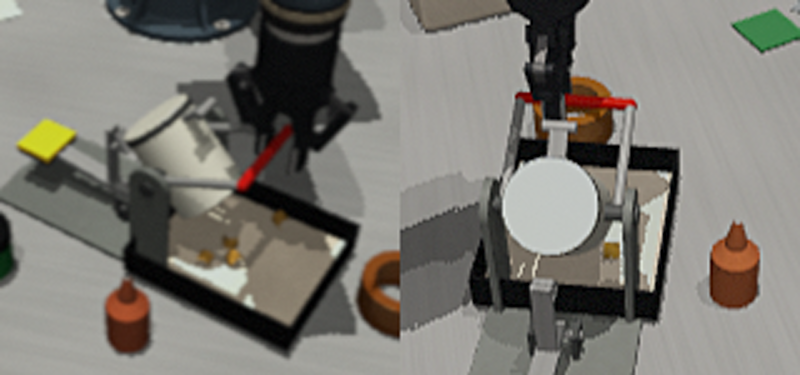

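The pot is over. Brass shows in the tray at (205,256), (232,241), (232,257) and (280,216), which looks like four pieces. I'll press slightly further to confirm the stop.

>>> {"method": "move_arm", "body": {
  "commands": [
    [-0.35,[0,0.003,0.001],[0,0,0]],
    [-0.35,[0,0.004,0.001],[0,0,0]],
    [-0.35,[0,0.004,0.001],[0,0,0]],
    [-0.35,[0,0.004,0.001],[0,0,0]],
    [-0.35,[0,0.004,0.001],[0,0,0]],
    [-0.35,[0,0.004,0.001],[0,0,0]],
    [-0.35,[0,0.004,0.001],[0,0,0]]
  ]
}}

```text
t: 13.05
ee_pos: [0.5296, 0.2103, 0.1647]
tool_rot: [[-0.946, 0.325, -0.005], [0.326, 0.946, -0.006], [0.003, -0.007, -1.0]]
contact_force: [-2.9, -21.7, -0.6]
width: 0.0276
finger_force: 11.2
```

Run:
```python
from h import *
import cv2
print(where())
im=capture('scene').astype(int); r,g,b=im[...,0],im[...,1],im[...,2]
m=(r-b>45)&(g-b>18); m[:, :260]=0; 
n,l,st,ce=cv2.connectedComponentsWithStats(m.astype(np.uint8))
print([(x[4],np.round(c).tolist()) for x,c in zip(st[1:],ce[1:]) if x[4]>2])
cv2.imwrite('pics/j.png',cv2.resize(im[175:255,250:350].astype(np.uint8),None,fx=6,fy=6,interpolation=cv2.INTER_CUBIC)[:,:,::-1])
for t in (2.2,1.9,1.6,1.3,1.0,.8,.6,.4,.2,.1,0,-.06):
    q=t-1.222; print(t,to(.11*np.sin(q),.019,.125+.11*np.cos(q))[0])
```

```text
(13.05, [0.1107, 0.0186, 0.1647], [-2.9, -21.7, -0.6], 0.0276, [-0.0, -0.0, 0.0, 0.0, 0.0, 0.0])
[(np.int32(2997), [416.0, 18.0]), (np.int32(195), [504.0, 11.0]), (np.int32(3), [417.0, 36.0]), (np.int32(5), [390.0, 61.0]), (np.int32(16), [403.0, 64.0]), (np.int32(4), [408.0, 64.0]), (np.int32(5), [412.0, 67.0]), (np.int32(19), [507.0, 149.0]), (np.int32(10), [511.0, 165.0]), (np.int32(15), [311.0, 197.0]), (np.int32(48), [292.0, 210.0]), (np.int32(23), [282.0, 212.0]), (np.int32(412), [361.0, 223.0])]
2.2 [0.0004, -0.0196, -0.0216]
1.9 [0.0005, -0.042, -0.0456]
1.6 [0.0005, -0.0705, -0.062]
1.3 [0.0005, -0.1026, -0.0692]
1.0 [0.0005, -0.1354, -0.0666]
0.8 [0.0005, -0.1562, -0.0595]
0.6 [0.0004, -0.1751, -0.0484]
0.4 [0.0004, -0.1915, -0.0338]
0.2 [0.0003, -0.2047, -0.0162]
0.1 [0.0003, -0.2098, -0.0065]
0 [0.0003, -0.214, 0.0037]
-0.06 [0.0003, -0.2161, 0.01]
```

View pics/j.png

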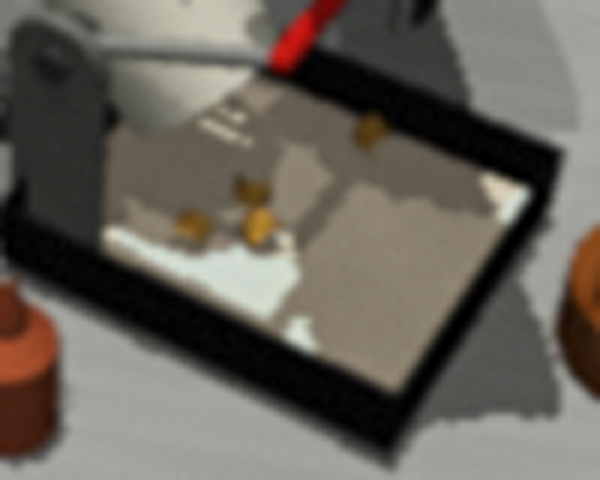

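Four separate pieces lie in the tray, and the force rise to 22 N confirms the stop. Swinging back.

>>> {"method": "move_arm", "body": {
  "commands": [
    [-0.35,[0,-0.012,-0.015],[0,0,0]],
    [-0.35,[0,-0.026,-0.033],[0,0,0]],
    [-0.35,[0,-0.042,-0.046],[0,0,0]],
    [-0.35,[0,-0.06,-0.057],[0,0,0]],
    [-0.35,[0,-0.081,-0.065],[0,0,0]],
    [-0.35,[0,-0.103,-0.069],[0,0,0]],
    [-0.35,[0,-0.125,-0.068],[0,0,0]],
    [-0.35,[0,-0.146,-0.063],[0,0,0]],
    [-0.35,[0,-0.166,-0.054],[0,0,0]],
    [-0.35,[0,-0.183,-0.048],[0,0,0]]
  ]
}}

```text
t: 14.1
ee_pos: [0.4721, 0.0407, 0.2141]
tool_rot: [[-0.946, 0.323, 0.0], [0.323, 0.946, 0.004], [0.001, 0.004, -1.0]]
contact_force: [0.2, 1.2, -0.3]
width: 0.028
finger_force: 1.0
```

Run:
```python
from h import *
print(where())
for t in (.6,.5,.4,.3,.2,.1,0,-.06):
    q=t-1.222; print(t,to(.11*np.sin(q)-.008,.019,.125+.11*np.cos(q))[0])
```

```text
(14.1, [-0.0684, 0.0178, 0.2141], [0.2, 1.2, -0.3], 0.028, [-0.32, -0.09, -0.26, -0.18, 0.01, -0.32])
0.6 [0.0012, -0.0037, -0.0004]
0.5 [0.0012, -0.0123, 0.0065]
0.4 [0.0012, -0.0202, 0.0141]
0.3 [0.0012, -0.0273, 0.0225]
0.2 [0.0012, -0.0335, 0.0315]
0.1 [0.0012, -0.0388, 0.0412]
0 [0.0012, -0.0432, 0.0513]
-0.06 [0.0012, -0.0452, 0.0576]
```

>>> {"method": "move_arm", "body": {
  "commands": [
    [-0.35,[0,-0.006,0.003],[0,0,0]],
    [-0.35,[0,-0.012,0.0065],[0,0,0]],
    [-0.35,[0,-0.016,0.01],[0,0,0]],
    [-0.35,[0,-0.02,0.014],[0,0,0]],
    [-0.35,[0,-0.024,0.018],[0,0,0]],
    [-0.35,[0,-0.027,0.0225],[0,0,0]],
    [-0.35,[0,-0.03,0.027],[0,0,0]],
    [-0.35,[0,-0.0335,0.0315],[0,0,0]],
    [-0.35,[0,-0.036,0.036],[0,0,0]],
    [-0.35,[0,-0.036,0.036],[0,0,0]]
  ]
}}

```text
t: 15.1
ee_pos: [0.4612, 0.0079, 0.1777]
tool_rot: [[-0.947, 0.322, 0.0], [0.322, 0.947, 0.004], [0.001, 0.004, -1.0]]
contact_force: [4.1, 5.9, -2.7]
width: 0.0276
finger_force: 3.9
```

Run:
```python
from h import *
print(where())
for t in (.2,.1,0,-.06):
    q=t-1.222; print(t,to(.11*np.sin(q)-.008,.019,.125+.11*np.cos(q))[0])
```

```text
(15.1, [-0.1029, 0.0175, 0.1777], [4.1, 5.9, -2.7], 0.0276, [0.0, 0.0, 0.0, 0.01, -0.0, 0.01])
0.2 [0.0015, 0.0011, -0.0046]
0.1 [0.0015, -0.0042, 0.005]
0 [0.0015, -0.0085, 0.0151]
-0.06 [0.0015, -0.0106, 0.0214]
```

Spring force is as expected. Now pushing on through the latch to the -0.06 stop in small steps.

>>> {"method": "move_arm", "body": {
  "commands": [
    [-0.35,[0,-0.002,0.003],[0,0,0]],
    [-0.35,[0,-0.004,0.006],[0,0,0]],
    [-0.35,[0,-0.006,0.009],[0,0,0]],
    [-0.35,[0,-0.008,0.012],[0,0,0]],
    [-0.35,[0,-0.0095,0.015],[0,0,0]],
    [-0.35,[0,-0.011,0.018],[0,0,0]],
    [-0.35,[0,-0.012,0.02],[0,0,0]],
    [-0.35,[0,-0.012,0.02],[0,0,0]]
  ]
}}

```text
t: 15.9
ee_pos: [0.4581, -0.0013, 0.1575]
tool_rot: [[-0.947, 0.321, 0.001], [0.321, 0.947, 0.009], [0.002, 0.009, -1.0]]
contact_force: [7.8, 18.4, -5.4]
width: 0.0275
finger_force: 10.4
```

```bash
cat > bar.py <<'E'
from h import *
import cv2
print(where())
pts={}
for c in ("side","scene"):
    im=capture(c).astype(int); m=(im[...,0]>90)&(im[...,1]<45)&(im[...,2]<45); m[:100]=0; m[:,:150]=0
    n,l,st,ce=cv2.connectedComponentsWithStats(m.astype(np.uint8)); print(c,[x.tolist() for x in st[1:] if x[4]>8])
    for t in (.3,.1,0,-.06):
        b=t-1.222; X=world(p0,[[.11*np.sin(b),y,.13+.11*np.cos(b)] for y in (-.047,.047)])
        print(t,np.round(proj(c,X)).tolist())
print(proj('side',world(p0,[-.192,0,.063])),[ (d['bbox'],d['score']) for d in recognise('side','pedal_pad')[:1]])
E
python3 bar.py
```

```text
(15.9, [-0.1127, 0.0174, 0.1575], [7.8, 18.4, -5.4], 0.0275, [0.0, -0.0, 0.0, 0.01, -0.0, 0.0])
side [[198, 214, 34, 7, 161]]
0.3 [[228.0, 201.0], [182.0, 197.0]]
0.1 [[227.0, 211.0], [181.0, 208.0]]
0 [[227.0, 216.0], [181.0, 213.0]]
-0.06 [[227.0, 219.0], [182.0, 216.0]]
scene [[229, 146, 14, 14, 44]]
0.3 [[235.0, 150.0], [254.0, 132.0]]
0.1 [[232.0, 154.0], [251.0, 136.0]]
0 [[231.0, 156.0], [250.0, 139.0]]
-0.06 [[230.0, 158.0], [249.0, 140.0]]
[[200.42860718 281.17315683]] [([183.4, 221.4, 215.1, 295.4], 0.87)]
```

>>> {"method": "move_arm", "body": {
  "commands": [
    [-0.35,[0,-0.002,0.002],[0,0,0]],
    [-0.35,[0,-0.003,0.003],[0,0,0]],
    [-0.35,[0,-0.005,0.004],[0,0,0]],
    [-0.35,[0,-0.006,0.005],[0,0,0]],
    [-0.35,[0,-0.006,0.005],[0,0,0]]
  ]
}}

```text
t: 16.55
ee_pos: [0.4581, -0.0025, 0.1551]
tool_rot: [[-0.948, 0.318, 0.007], [0.318, 0.948, 0.019], [-0.0, 0.02, -1.0]]
contact_force: [6.2, 45.8, 15.4]
width: 0.0275
finger_force: 22.8
```

```bash
python3 bar.py
```

```text
(16.55, [-0.1138, 0.017, 0.1551], [6.2, 45.8, 15.4], 0.0275, [0.0, -0.0, -0.0, -0.0, -0.0, 0.0])
side [[198, 215, 34, 8, 164], [281, 228, 10, 5, 11]]
0.3 [[228.0, 201.0], [182.0, 197.0]]
0.1 [[227.0, 211.0], [181.0, 208.0]]
0 [[227.0, 216.0], [181.0, 213.0]]
-0.06 [[227.0, 219.0], [182.0, 216.0]]
scene [[229, 147, 13, 13, 40], [247, 223, 5, 6, 14]]
0.3 [[235.0, 150.0], [254.0, 132.0]]
0.1 [[232.0, 154.0], [251.0, 136.0]]
0 [[231.0, 156.0], [250.0, 139.0]]
-0.06 [[230.0, 158.0], [249.0, 140.0]]
[[200.42860718 281.17315683]] [([182.6, 223.0, 214.6, 298.7], 0.67)]
```

Force jumped to 46 N, so the pot is at its stop. Easing off and lifting clear.

>>> {"method": "move_arm", "body": {
  "commands": [
    [-0.35,[0,0.003,-0.002],[0,0,0]],
    [-0.35,[0,0.006,-0.004],[0,0,0]],
    [-0.35,[0,0.009,-0.005],[0,0,0]],
    [-0.35,[0,0.012,-0.005],[0,0,0]],
    [-0.35,[0,0.014,-0.005],[0,0,0]],
    [-0.35,[0,0.014,-0.005],[0,0,0]]
  ]
}}

```text
t: 17.3
ee_pos: [0.4588, 0.0034, 0.1576]
tool_rot: [[-0.946, 0.323, -0.002], [0.323, 0.946, 0.002], [0.003, 0.001, -1.0]]
contact_force: [-0.3, -0.9, -0.9]
width: 0.0278
finger_force: 0.0
```

```bash
python3 bar.py
```

```text
(17.3, [-0.1081, 0.0183, 0.1576], [-0.3, -0.9, -0.9], 0.0278, [-0.0, -0.0, -0.0, 0.0, 0.0, -0.0])
side [[198, 212, 34, 7, 167]]
0.3 [[228.0, 201.0], [182.0, 197.0]]
0.1 [[227.0, 211.0], [181.0, 208.0]]
0 [[227.0, 216.0], [181.0, 213.0]]
-0.06 [[227.0, 219.0], [182.0, 216.0]]
scene [[229, 145, 14, 13, 39], [248, 223, 4, 6, 10]]
0.3 [[235.0, 150.0], [254.0, 132.0]]
0.1 [[232.0, 154.0], [251.0, 136.0]]
0 [[231.0, 156.0], [250.0, 139.0]]
-0.06 [[230.0, 158.0], [249.0, 140.0]]
[[200.42860718 281.17315683]] [([186.3, 220.2, 213.2, 298.6], 0.72)]
```

Force is zero and the bar is staying put, so it's latched. I'll centre the jaws on the bar, lift straight up, and look.

>>> {"method": "move_arm", "body": {
  "commands": [
    [-0.35,[0,0.004,0],[0,0,0]],
    [-0.35,[0,0.004,-0.015],[0,0,0]],
    [-0.35,[0,0.004,-0.035],[0,0,0]],
    [-0.35,[0,0.004,-0.06],[0,0,0]],
    [-0.35,[0,0,-0.1],[0,0,0]],
    [-0.35,[0,-0.04,-0.13],[0,0,0]],
    [-0.35,[0,-0.09,-0.13],[0,0,0]],
    [-0.35,[0,-0.14,-0.13],[0,0,0]],
    [-0.35,[0,-0.14,-0.13],[0,0,0]]
  ]
}}

```text
t: 18.35
ee_pos: [0.4123, -0.1337, 0.288]
tool_rot: [[-0.944, 0.329, -0.001], [0.329, 0.944, 0.001], [0.001, 0.0, -1.0]]
contact_force: [0.1, 0.5, -0.0]
width: 0.0274
finger_force: 0.0
```

```bash
python3 bar.py
python3 - <<'E'
from h import *
import cv2
a=capture('scene')[115:265,170:390]
cv2.imwrite('pics/k.png',cv2.resize(a,None,fx=3.6,fy=3.6,interpolation=cv2.INTER_CUBIC)[:,:,::-1])
E
```

```text
(18.35, [-0.2528, 0.0177, 0.288], [0.1, 0.5, -0.0], 0.0274, [0.09, 0.01, 0.0, -0.0, 0.04, 0.11])
side [[178, 209, 54, 10, 223]]
0.3 [[228.0, 201.0], [182.0, 197.0]]
0.1 [[227.0, 211.0], [181.0, 208.0]]
0 [[227.0, 216.0], [181.0, 213.0]]
-0.06 [[227.0, 219.0], [182.0, 216.0]]
scene [[229, 136, 24, 23, 107]]
0.3 [[235.0, 150.0], [254.0, 132.0]]
0.1 [[232.0, 154.0], [251.0, 136.0]]
0 [[231.0, 156.0], [250.0, 139.0]]
-0.06 [[230.0, 158.0], [249.0, 140.0]]
[[200.42860718 281.17315683]] [([184.0, 222.2, 214.2, 297.0], 0.87)]
```

View pics/k.png

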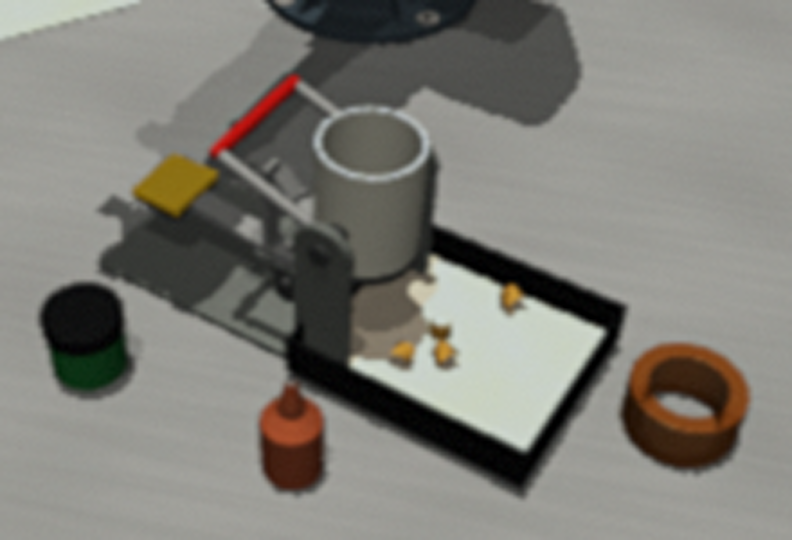

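The pot is upright and latched with the bar and pad back at their starting pixels. Four pieces lie in the tray, at (402,352), (440,330), (444,352) and (511,297), and the bystanders haven't moved.

```bash
python3 -c "
from workcell import *
print(hand_in())"
```

```text
the job is handed in; nothing more can be done
None
```

The job is handed in: I pressed the pedal to its stop (28 N), tipped all four brass pieces into the tray, and latched the pot upright again, with the jar, tape roll and bottle unmoved; no verdict came back.

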